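# Swing the pouring dish round to the glass dish with the ball still in its middle

## Robot

A 6-joint arm with a two-finger parallel gripper is mounted at the origin on a cart in front of the work surface, level with it; the furniture and walls round the work are solid. World frame = base frame: x ahead of the robot, y to its left, z up, the work surface at z = 0. Lengths are in mm, angles in rad, forces in N, time in s.
With the tool pointing down it reaches from about 350 to 875 mm from the base axis. Payload 4.2 kg.
Tool frame: the origin (TCP) lies between the finger pads; the fingertips stand 14 mm ahead of it and the grasp point (between the pads) lies 5 mm behind it; z points along the fingers, y is the line along which they close (so a half turn about z gives the same grasp; the last joint's range is limited). The gripper opens to 85 mm and grips with 20 to 120 N. Pads are 22 mm wide; open, the fingers measure 114 mm over their backs; the gripper's body (76 mm by 85 mm) begins 54 mm behind the grasp point. The pads swing forward as they close: fully open they stand 13 mm farther back than shut.
Start: joints at [-0.919, 0.385, 0.008, 0, -1.194, -0.259], TCP at [239.249, -577.373, 245.312] pointing down, gripper open.
Joint ranges: [-3.14, 3.14], [-1.21, 2.06], [-1.07, 1.41], [-3.16, 2.05], [-2.99, -0.16], [-3.1, 3.1]. Speed limits (rad/s): [2.79, 2.79, 3.14, 3.14, 3.14, 3.14].

## Interface

Orientations are given as a unit quaternion [x, y, z, w].
In Python, from bench import * gives the robot as it stands.
- The arm moves only by the tool carry_out, never from a script. Its argument "motion" is a list of rows, each a list of 7 numbers: the turn, a rotation vector about the tool's x, y, z in rad, then the shift along the tool's x, y, z in mm, then the opening, from -1 (shut) to 1 (fully open), so that 0 is half open. A call has 1 to 5 rows; each row is the pose to reach, as a shift and turn from the pose commanded when the call began, along the tool's axes at that moment; what a row does not reach only later rows make up. A row lasts 1/8 s, in which the tool goes at most 62.5 mm and 10.7 degrees, less where a joint would pass 70% of its speed; a pose out of reach is approached as far as the arm can. A call with a gripper value outside its range is refused whole. The fingers move at their own pace and stop on an object; the grip force is fixed at half the most. Time passes only in rows, so rows that repeat a pose let the fingers close. It gives the time, the measured TCP pose, the force, the opening and the grip force at its end, in the units of the state.
- read_state(): the state, without advancing time (a new reading comes with each control period).
- get_image(name): name is "scene" or "top" or "wrist"; returns a dict with "color" (400x640x3 uint8, blue, green, red), "mtx" (3x3 intrinsics, pixels), "position" and "orientation" of the camera in the world. Camera axes: x right, y down, z forward; pixel columns grow to the right and rows downward; lengths in mm; the calibration is good to about 2 mm. A picture is of the moment at which its call begins. There is no depth.
- job_done(): hands the job in; it is judged then, once.
The state is a dict: "clock": time; "joints": joint angles; "joint_vel": joint speeds; "joint_efforts": joint torques, N m; "position": TCP position; "ee_rot": TCP orientation; "contact_force": force on the tool from outside, world axes, zero at the start; "wrist_torque": the same for the moment, N m; "gripper_width": finger opening in mm; "grasp_force": force on a finger pad.
Only numpy, scipy, OpenCV 4.12 (cv2) and the standard library are available. Lean on these libraries where they do the work, as an engineer would, in place of code of your own. Each camera call takes 0.05 s, during which the arm holds its last target. There are 200 camera calls.

## Task

Take the steel pouring dish by its arched handle, lift it straight up off the chopping board and, still above the board, turn it about a quarter turn until its pouring lip points straight at the glass dish with the two ears, not the plain bowl. Then carry it across until the tip of the lip is over the middle of the glass dish, a few centimetres above it, and finish there still holding it, ready to pour. Keep the dish level and the stone ball resting loose in its middle all the way: do not touch or lose the ball, and do not knock or move anything else.

Things in the scene. Friction and masses are not known exactly. Their poses are not given: they have to be found in the camera images.
- pouring_dish: Shallow round steel dish, 150 mm across, rim 19 mm high, 0.2 to 0.35 kg, on the board, lip roughly towards the robot. Origin: centre of its underside; z up. Pouring lip (46 mm wide) along its own -x. Arched handle of thin rods in its y-z plane. The inside slopes up 4.5 degrees from the centre to 35 mm out, then 14 degrees: the ball stays put only while the dish is level and moves smoothly.
- dish_grip (a point): Centre of the dish's wooden grip, the straight top of the arch: a level bar 12 mm wide (dish x), 80 mm long (dish y), 14 mm high, centred 112 mm above the dish's underside, directly over the dish's centre. Axes as the dish's. Pinch it from above, closing along the dish's x.
- dish_lip (a point): Tip of the pouring lip, 100 mm from the dish's centre along its -x, 18 mm above its underside. Axes as the dish's.
- ball_center (a point): Centre of the loose stone ball, 32 mm in diameter, 35 to 55 g, resting in the middle of the pouring dish (its top about 38 mm above the dish's underside). Its axes turn as it rolls.
- glass_dish: Clear glass casserole dish with two ears, round, 142 mm across, 172 mm over the ears, 48 mm high, loose. To the left or the right of the board, 0.23 to 0.41 m from its middle. Origin: centre of its underside.
- board: Wooden chopping board under the pouring dish, 231 x 193 x 28 mm, does not move. Origin: centre of its underside; x along its long side.
- prep_bowl: Plain thin round bowl without ears, 125 mm across, 44 mm high, loose, on the other side of the board from the glass dish. Leave it alone. Origin: centre of its underside.
- potato: Small potato 45 x 49 x 34 mm, loose, behind on the left; leave alone. Origin: centre of its underside.
- jam_jar: Jam jar 64 mm across, 99 mm high, loose, behind the board; leave alone. Origin: centre of its underside.
- dark_jar: Large glass jar with a dark lid, 84 mm across, 140 mm high, loose, at the far right; leave alone. Origin: centre of its underside.
- spice_jar: Spice jar 44 mm across, 98 mm high, loose, at the far left; leave alone. Origin: centre of its underside.
- ball: The same loose stone ball as a body; its origin is a point on its surface that turns as it rolls, so use the centre instead.

How it is judged:
By the outcome, as a careful person would: the job done as asked, in the order asked, and still so for the second after the job is handed in, while the arm keeps its last pose, push and grip.
It also fails if it takes over 48 s, if anything falls off the work surface, if the arm or the gripper's body presses on something with over 40 N, if the wrist force passes 120 N, or if a joint passes its speed limit or range.

## Working session

There is one attempt and no reset: what is moved stays moved. The work goes in short steps, Python scripts to look and compute and a tool call to move; the robot and the scene stay as the last step left them, time stands still between calls to the robot, and variables do not carry over. Pictures are saved under pics/ and viewed, at most 10 in all, crops included, and the job is handed in when it is done.

Besides the shell and the picture viewer there is one more tool, called after ">>>" as name(argument=value, ...), one argument or row to a line, values as JSON. carry_out: Moves the arm, as the interface text tells. Its arguments: {"type":"object","properties":{"motion":{"type":"array"}},"required":["motion"]}

```bash
mkdir -p pics; cat > h.py <<'E'
from bench import *
import numpy as np, cv2
from scipy.spatial.transform import Rotation as R
def ray(im,u,v):
    d=np.linalg.inv(im["mtx"])@[u,v,1]
    return np.array(im["position"],float), R.from_quat(im["orientation"]).apply(d)
def onz(im,u,v,z):
    p,d=ray(im,u,v); return p+d*(z-p[2])/d[2]
def proj(im,X):
    c=R.from_quat(im["orientation"]).inv().apply(np.array(X,float)-im["position"]); c=im["mtx"]@c; return c[:2]/c[2]
E
python3 - <<'E'
from h import *
for n in("top","scene"):
    im=get_image(n); cv2.imwrite(f"pics/{n}0.png",im["color"]); print(n,im["position"],im["orientation"],im["mtx"].tolist())
s=read_state(); print(s["clock"],s["position"],s["ee_rot"],s["gripper_width"])
E
```

```text
top [ 3.40645371e+02 -1.07239296e+00  1.36169924e+03] [-0.6989406   0.71068247 -0.05967319  0.05340006] [[376.02108474193847, 0.0, 323.7573252277592], [0.0, 376.02108474193847, 204.19529199169335], [0.0, 0.0, 1.0]]
scene [-243.4866609   444.27703398 1014.94082752] [-0.46243316  0.80030671 -0.32618967  0.19815408] [[399.1422323989772, 0.0, 322.6634154264087], [0.0, 399.1422323989772, 199.22510794365215], [0.0, 0.0, 1.0]]
0.1 [ 239.08862827 -576.94297842  244.31459404] [-1.95073178e-01  9.80788190e-01  9.57562913e-04 -2.54060026e-04] 85.58085022149649
```

View pics/top0.png

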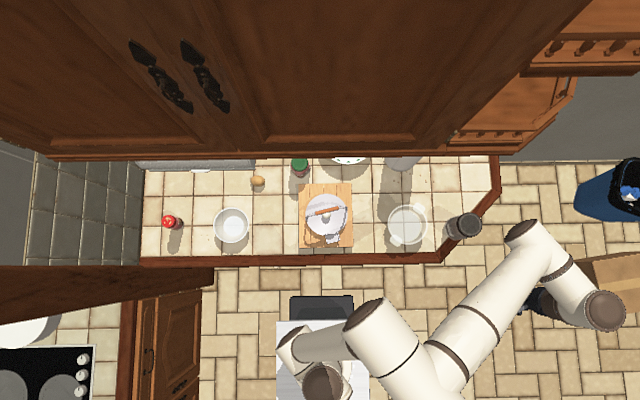

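View pics/scene0.png

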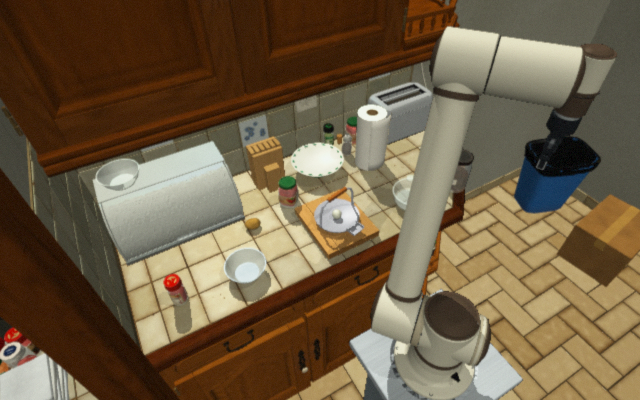

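The top view shows the pouring dish near (327,215), its lip near (333,238) and its brown grip around (327,210). The plain bowl is at (231,225) on the left, and the clear dish is at (407,225) on the right. Next I'll enlarge both areas and measure.

```bash
python3 - <<'E'
from h import *
t=cv2.imread("pics/top0.png"); s=cv2.imread("pics/scene0.png")
a=cv2.resize(t[170:265,290:450],(800,475),interpolation=cv2.INTER_CUBIC)
cv2.imwrite("pics/topc.png",a)
b=cv2.resize(s[150:260,280:440],(800,550),interpolation=cv2.INTER_CUBIC)
cv2.imwrite("pics/scc.png",b)
E
```

```text
(no output)
```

View pics/topc.png

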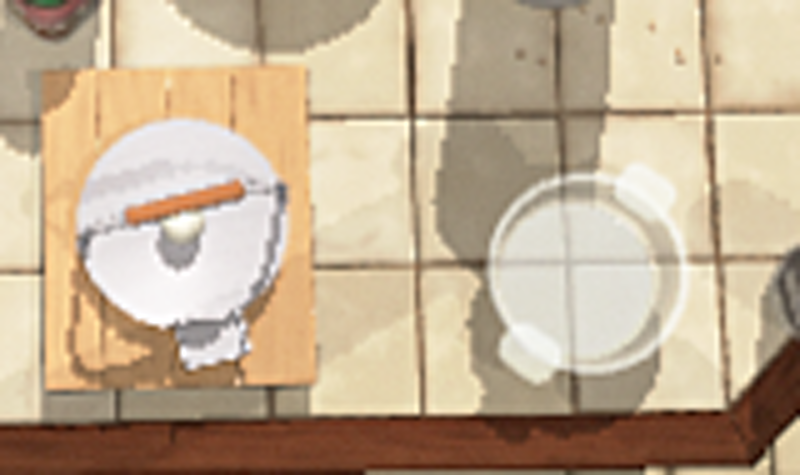

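View pics/scc.png

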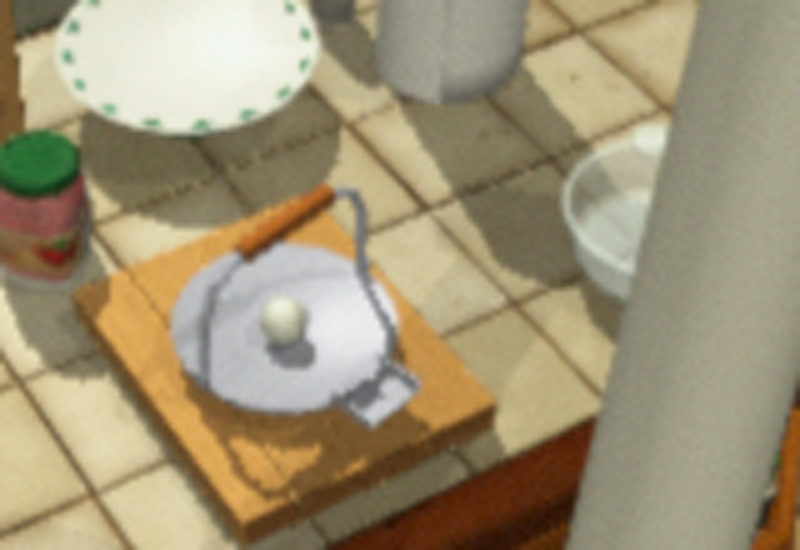

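The crops show:
- **Grip:** it runs from (126,215) to (243,187) in the top crop, and from (240,250) to (333,190) in the scene crop.
- **Lip:** its tip is near (215,365) in the top crop.
- **Glass dish:** its rim is a circle centred near (587,273), with ears at (645,190) and (530,355), so the eared dish is on the right.

```bash
cat > m.py <<'E'
from h import *
def tri(a,b):
    (p,d),(q,e)=a,b; s=np.linalg.lstsq(np.c_[d,-e],q-p,rcond=None)[0]; A=p+d*s[0];B=q+e*s[1]; return (A+B)/2,np.linalg.norm(A-B)
def grip(im,box):
    x0,y0,x1,y1=box; c=im["color"][y0:y1,x0:x1]; h=cv2.cvtColor(c,cv2.COLOR_BGR2HSV)
    m=cv2.inRange(h,(4,140,90),(13,255,225)); n,l,st,ce=cv2.connectedComponentsWithStats(m)
    k=1+np.argmax(st[1:,4]); pts=np.argwhere(l==k)[:,::-1].astype(np.float32)+[x0,y0]
    r=cv2.minAreaRect(pts.astype(np.float32)); return r,st[k,4],pts
E
python3 - <<'E'
from m import *
np.set_printoptions(precision=1,suppress=True)
T=get_image("top");S=get_image("scene")
f=lambda x,y,ox,oy:((x+.5)/5-.5+ox,(y+.5)/5-.5+oy)
r,n,_=grip(T,(300,195,350,225)); r2,n2,_=grip(S,(322,180,352,207)); print(r,n,r2,n2)
# hand ends
ends=[f(126,215,290,170),f(243,187,290,170)]; e2=[f(240,250,280,150),f(333,190,280,150)]
for a,b in zip(ends,e2): print("end",onz(T,*a,140),tri(ray(T,*a),ray(S,*b)))
for nm,rr in(("maskT",r),): print(nm,onz(T,*rr[0],140))
print("tri",tri(ray(T,*r[0]),ray(S,*r2[0])))
b1=f(182,224,290,170);b2=f(284,321,280,150)
print("ball",onz(T,*b1,50),onz(S,*b2,50),tri(ray(T,*b1),ray(S,*b2)))
print("lip",onz(T,*f(213,365,290,170),46),onz(S,*f(395,402,280,150),46))
print("dishrim",[onz(T,*f(x,y,290,170),47) for x,y in((183,222),(77,222),(288,222),(183,118),(183,327))])
print("glass",[onz(T,*f(x,y,290,170),48) for x,y in((587,273),(489,273),(687,273),(587,172),(587,375),(645,190),(530,355))])
print("board",[onz(T,*f(x,y,290,170),28) for x,y in((42,70),(308,68),(316,385),(45,388))])
E
```

```text
((326.9117736816406, 210.14707946777344), (2.6678919792175293, 22.55581283569336), 75.96376037597656) 48 ((333.5384521484375, 196.3076629638672), (2.77350115776062, 5.547001838684082), 56.3099365234375) 15
end [510.4  16.2 140. ] (array([509.5,  15.5, 142.7]), np.float64(1.525251864250462))
end [527.7 -61.  140. ] (array([526.5, -61.9, 142.5]), np.float64(2.59455927029504))
maskT [517.9 -23.7 140. ]
tri (array([522.5, -20. , 127.3]), np.float64(9.659046984817405))
ball [515.8 -21.8  50. ] [517.4 -22.6  50. ] (array([515.6, -21.7,  52.1]), np.float64(0.26803152735633845))
lip [416.9 -41.7  46. ] [424.9 -49.3  46. ]
dishrim [array([517.7, -22.6,  47. ]), array([518.9,  52.1,  47. ]), array([516.5, -96.7,  47. ]), array([592.3, -24. ,  47. ]), array([443.6, -21.3,  47. ])]
glass [array([ 476.8, -305.9,   48. ]), array([ 477.9, -237. ,   48. ]), array([ 475.6, -376.4,   48. ]), array([ 548.6, -309.7,   48. ]), array([ 405.4, -302.2,   48. ]), array([ 535.1, -350.2,   48. ]), array([ 420. , -263.1,   48. ])]
board [array([633. ,  77.2,  28. ]), array([ 631.4, -115.7,   28. ]), array([ 402.6, -114.7,   28. ]), array([403.7,  76.5,  28. ])]
```

The measurements agree with the given sizes:
- **Grip:** centre about (518.5, −22.6, 140) and length 79 mm. The dish is turned 12.6°.
- **Glass dish:** centre about (477, −307), with a radius of 70 mm.

Moving above the grip.

>>> carry_out(
  motion=[
    [0,0,0,-31,27,2,1],
    [0,0,0,-63,54,3,1],
    [0,0,0,-94,81,5,1],
    [0,0,0,-125,108,7,1],
    [0,0,0,-157,135,8,1],
  ],
)

```text
clock: 0.82
position: [332.9, -391.2, 237.1]
ee_rot: [-0.195, 0.981, 0.0, -0.0]
contact_force: [0.5, 0.6, -0.5]
gripper_width: 85.6
grasp_force: 0.0
```

>>> carry_out(
  motion=[
    [0,0,0,-31,27,2,1],
    [0,0,0,-63,54,3,1],
    [0,0,0,-94,81,5,1],
    [0,0,0,-125,108,7,1],
    [0,0,0,-157,135,8,1],
  ],
)

```text
clock: 1.45
position: [426.3, -206.4, 229.3]
ee_rot: [-0.195, 0.981, 0.0, 0.0]
contact_force: [-0.3, -0.5, -0.3]
gripper_width: 85.2
grasp_force: 0.0
```

>>> carry_out(
  motion=[
    [0,0,-0.14,-31,27,2,1],
    [0,0,-0.28,-63,54,3,1],
    [0,0,-0.42,-94,81,5,1],
    [0,0,-0.56,-125,108,7,1],
    [0,0,-0.7,-157,135,8,1],
  ],
)

```text
clock: 2.08
position: [519.6, -21.6, 221.2]
ee_rot: [-0.522, 0.853, 0.0, -0.0]
contact_force: [0.9, -0.1, 0.2]
gripper_width: 85.4
grasp_force: 0.0
```

>>> carry_out(
  motion=[
    [0,0,-0.14,0,0,0,0.6],
    [0,0,-0.28,0,0,0,0.6],
    [0,0,-0.42,0,0,0,0.2],
    [0,0,-0.56,0,0,0,0.2],
    [0,0,-0.7,0,0,0,0.2],
  ],
)

```text
clock: 2.7
position: [519.2, -22.9, 221.2]
ee_rot: [0.783, -0.623, -0.0, 0.0]
contact_force: [0.0, 0.2, 0.1]
gripper_width: 51.3
grasp_force: 0.0
```

```bash
python3 - <<'E'
from m import *
np.set_printoptions(precision=3,suppress=True)
s=read_state(); print(s["clock"],np.array(s["position"]),np.array(s["joints"]),s["gripper_width"],s["contact_force"])
Rm=R.from_quat(s["ee_rot"]).as_matrix(); print(Rm, np.degrees(np.arctan2(Rm[1,1],Rm[0,1])))
W=get_image("wrist"); im=W["color"].copy()
for X in((518.5,-22.6,147),(510.4,16.2,147),(527.7,-61,147),(421,-44.4,46)):
    u=proj(W,X); print(u); cv2.circle(im,tuple(int(round(a)) for a in u),3,(0,0,255),1)
cv2.imwrite("pics/w1.png",im)
E
```

```text
2.7 [519.186 -22.917 221.154] [ 0.268  0.226 -0.285 -0.    -1.06  -0.042] 51.30226590505706 [0.002 0.215 0.096]
[[ 0.225 -0.974 -0.   ]
 [-0.974 -0.225  0.   ]
 [-0.     0.    -1.   ]] -167.016613175288
[316.6   214.186]
[315.327 271.689]
[316.04 150.79]
[427.036 178.762]
```

View pics/w1.png

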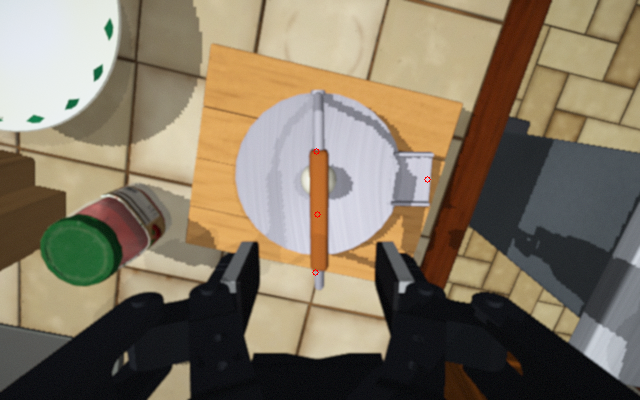

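The wrist view shows the bar running from (318,151) to (319,270), centred between the fingers, and the lip tip at (433,180). My projections agree to about 1 mm. Descending and closing.

>>> carry_out(
  motion=[
    [0,0,0,0,0.5,12,0.2],
    [0,0,0,0,0.5,26,0.2],
    [0,0,0,0,1,40,0.2],
    [0,0,0,0,1,52,0.2],
    [0,0,0,0,1,62,0.2],
  ],
)

```text
clock: 3.38
position: [518.2, -23.2, 158.2]
ee_rot: [0.781, -0.625, -0.0, 0.0]
contact_force: [0.3, 0.8, 0.4]
gripper_width: 51.0
grasp_force: 0.0
```

>>> carry_out(
  motion=[
    [0,0,0,0,0,8,0.2],
    [0,0,0,0,0,15,0.2],
    [0,0,0,0,0,20,0],
    [0,0,0,0,0,24,-0.3],
    [0,0,0,0,0,24,-0.5],
  ],
)

```text
clock: 4.0
position: [518.3, -23.2, 135.2]
ee_rot: [0.781, -0.624, -0.0, 0.0]
contact_force: [0.6, -0.4, -0.1]
gripper_width: 21.3
grasp_force: 0.0
```

>>> carry_out(
  motion=[
    [0,0,0,0,0,0,-0.55],
    [0,0,0,0,0,0,-0.6],
    [0,0,0,0,0,0,-0.65],
    [0,0,0,0,0,0,-0.7],
    [0,0,0,0,0,0,-0.75],
  ],
)

```text
clock: 4.62
position: [518.3, -23.2, 135.4]
ee_rot: [0.781, -0.624, -0.0, 0.0]
contact_force: [-0.8, 0.7, 1.4]
gripper_width: 11.1
grasp_force: 33.4
```

>>> carry_out(
  motion=[
    [0,0,0,0,0,0,-0.8],
    [0,0,0,0,0,0,-0.9],
    [0,0,0,0,0,0,-1],
    [0,0,0,0,0,0,-1],
    [0,0,0,0,0,0,-1],
  ],
)

```text
clock: 5.25
position: [518.4, -23.1, 135.5]
ee_rot: [0.781, -0.624, 0.0, 0.0]
contact_force: [-2.3, 1.1, 3.7]
gripper_width: 11.2
grasp_force: 59.1
```

>>> carry_out(
  motion=[
    [0,0,0,0,0,-0.5,-1],
    [0,0,0,0,0,-1.5,-1],
    [0,0,0,0,0,-3,-1],
    [0,0,0,0,0,-5,-1],
    [0,0,0,0,0,-8,-1],
  ],
)

```text
clock: 5.88
position: [518.3, -23.2, 143.2]
ee_rot: [0.781, -0.624, -0.0, 0.0]
contact_force: [-0.5, -0.1, -3.3]
gripper_width: 10.9
grasp_force: 58.4
```

>>> carry_out(
  motion=[
    [0,0,0,0,0,-3,-1],
    [0,0,0,0,0,-7,-1],
    [0,0,0,0,0,-11,-1],
    [0,0,0,0,0,-15,-1],
    [0,0,0,0,0,-19,-1],
  ],
)

```text
clock: 6.5
position: [518.4, -23.1, 162.6]
ee_rot: [0.781, -0.624, 0.0, -0.0]
contact_force: [-0.6, 0.0, -2.8]
gripper_width: 10.9
grasp_force: 58.4
```

>>> carry_out(
  motion=[
    [0,0,0,0,0,-4,-1],
    [0,0,0,0,0,-8,-1],
    [0,0,0,0,0,-11,-1],
    [0,0,0,0,0,-13,-1],
    [0,0,0,0,0,-15,-1],
  ],
)

```text
clock: 7.12
position: [518.3, -23.2, 177.4]
ee_rot: [0.781, -0.624, -0.0, 0.0]
contact_force: [-0.3, -0.4, -3.3]
gripper_width: 10.9
grasp_force: 58.4
```

>>> carry_out(
  motion=[
    [0,0,0,0,0,0,-1],
    [0,0,0,0,0,0,-1],
  ],
)

```text
clock: 7.38
position: [518.3, -23.2, 177.2]
ee_rot: [0.781, -0.624, -0.0, 0.0]
contact_force: [-1.7, 0.8, -2.4]
gripper_width: 11.0
grasp_force: 58.4
```

```bash
python3 - <<'E'
from m import *
np.set_printoptions(precision=3,suppress=True)
s=read_state(); print(s["clock"],np.array(s["position"]),np.array(s["joints"]),s["contact_force"],s["wrist_torque"])
W=get_image("wrist"); S=get_image("scene")
a=cv2.resize(W["color"][:, 100:540],(440,400)); b=cv2.resize(S["color"][160:240,290:430],(700,400),interpolation=cv2.INTER_CUBIC)
cv2.imwrite("pics/l1.png",np.vstack([cv2.resize(a,(385,350)).copy() if 0 else cv2.resize(a,(330,300)), np.zeros((0,330,3),np.uint8)])) if 0 else cv2.imwrite("pics/l1.png",np.hstack([cv2.resize(a,(330,300)),cv2.resize(b,(470,300))]))
E
```

```text
7.375 [518.298 -23.164 177.216] [ 0.268  0.268 -0.349 -0.    -0.953 -0.046] [-1.684  0.755 -2.367] [ 0.047 -0.016 -0.063]
```

View pics/l1.png

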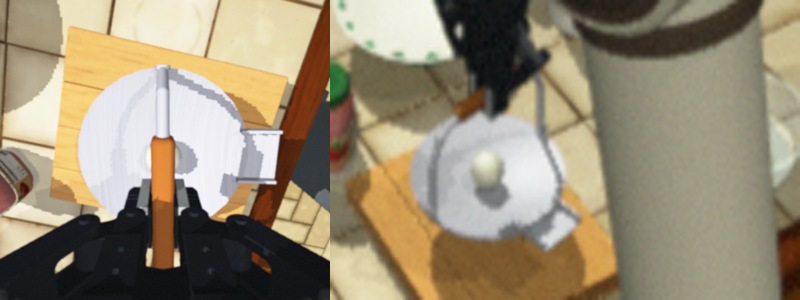

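The dish is lifted and level, with the ball in the middle (left panel about (160,157), right panel about (488,168)). Turning +69° about the vertical so the lip points at the glass dish.

>>> carry_out(
  motion=[
    [0,0,-0.01,0,0,0,-1],
    [0,0,-0.03,0,0,0,-1],
    [0,0,-0.06,0,0,0,-1],
    [0,0,-0.1,0,0,0,-1],
    [0,0,-0.15,0,0,0,-1],
  ],
)

```text
clock: 8.1
position: [518.4, -23.2, 177.3]
ee_rot: [0.826, -0.563, -0.0, 0.0]
contact_force: [-0.3, -0.1, -3.7]
gripper_width: 10.7
grasp_force: 58.4
```

>>> carry_out(
  motion=[
    [0,0,-0.06,0,0,0,-1],
    [0,0,-0.12,0,0,0,-1],
    [0,0,-0.18,0,0,0,-1],
    [0,0,-0.24,0,0,0,-1],
    [0,0,-0.3,0,0,0,-1],
  ],
)

```text
clock: 8.72
position: [518.4, -23.1, 177.3]
ee_rot: [0.901, -0.433, -0.0, 0.0]
contact_force: [-0.1, -0.6, -2.8]
gripper_width: 11.4
grasp_force: 58.4
```

>>> carry_out(
  motion=[
    [0,0,-0.06,0,0,0,-1],
    [0,0,-0.12,0,0,0,-1],
    [0,0,-0.18,0,0,0,-1],
    [0,0,-0.24,0,0,0,-1],
    [0,0,-0.3,0,0,0,-1],
  ],
)

```text
clock: 9.35
position: [518.4, -23.1, 177.3]
ee_rot: [0.956, -0.294, 0.0, -0.0]
contact_force: [0.6, 0.4, -2.5]
gripper_width: 10.8
grasp_force: 58.4
```

>>> carry_out(
  motion=[
    [0,0,-0.06,0,0,0,-1],
    [0,0,-0.12,0,0,0,-1],
    [0,0,-0.18,0,0,0,-1],
    [0,0,-0.24,0,0,0,-1],
    [0,0,-0.3,0,0,0,-1],
  ],
)

```text
clock: 9.98
position: [518.4, -23.1, 177.3]
ee_rot: [0.989, -0.147, -0.0, 0.0]
contact_force: [-0.7, -0.0, -3.6]
gripper_width: 11.4
grasp_force: 58.4
```

>>> carry_out(
  motion=[
    [0,0,-0.05,0,0,0,-1],
    [0,0,-0.09,0,0,0,-1],
    [0,0,-0.12,0,0,0,-1],
    [0,0,-0.14,0,0,0,-1],
    [0,0,-0.154,0,0,0,-1],
  ],
)

```text
clock: 10.6
position: [518.4, -23.1, 177.3]
ee_rot: [0.997, -0.072, -0.0, -0.0]
contact_force: [-0.9, 0.2, -2.9]
gripper_width: 10.9
grasp_force: 58.4
```

>>> carry_out(
  motion=[
    [0,0,0,0,0,0,-1],
    [0,0,0,0,0,0,-1],
    [0,0,0,0,0,0,-1],
  ],
)

```text
clock: 10.98
position: [518.4, -23.1, 177.3]
ee_rot: [0.997, -0.072, -0.0, 0.0]
contact_force: [0.9, -0.0, -2.9]
gripper_width: 11.1
grasp_force: 58.4
```

```bash
python3 - <<'E'
from m import *
np.set_printoptions(precision=3,suppress=True)
s=read_state(); print(s["clock"],np.array(s["position"]),np.array(s["joints"]))
Rm=R.from_quat(s["ee_rot"]).as_matrix(); print(Rm, np.degrees(np.arctan2(Rm[1,1],Rm[0,1])))
W=get_image("wrist"); S=get_image("scene"); T=get_image("top")
cv2.imwrite("pics/r1.png",np.hstack([cv2.resize(W["color"],(400,250)),cv2.resize(T["color"][160:265,290:458],(400,250))]))
p=np.array(s["position"]);print("need tool shift",Rm.T@(np.array([477,-307,0])-100*Rm[:,1]-p))
E
```

```text
10.975 [518.377 -23.149 177.294] [ 0.268  0.268 -0.349 -0.    -0.953  1.158]
[[ 0.99  -0.144 -0.   ]
 [-0.144 -0.99  -0.   ]
 [-0.     0.    -1.   ]] -98.29876166558796
need tool shift [  0.032 186.849 177.296]
```

View pics/r1.png

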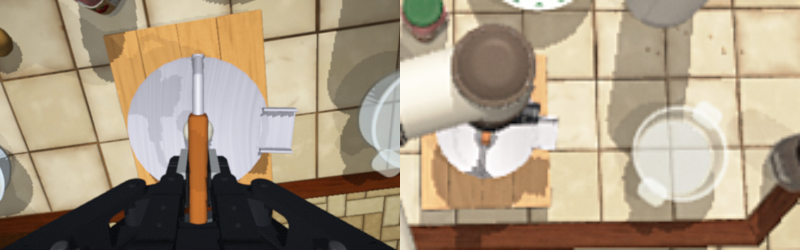

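The lip now points at −98.3° towards the eared dish, at the lower right of the top panel, and the ball is central. Now carrying it 187 mm along the tool's y, gently.

>>> carry_out(
  motion=[
    [0,0,0,0,0.7,0,-1],
    [0,0,0,0,2,0,-1],
    [0,0,0,0,4,0,-1],
    [0,0,0,0,7,0,-1],
    [0,0,0,0,11,0,-1],
  ],
)

```text
clock: 11.75
position: [516.7, -34.3, 177.3]
ee_rot: [0.997, -0.072, -0.0, 0.0]
contact_force: [0.2, 0.2, -3.8]
gripper_width: 10.9
grasp_force: 58.4
```

>>> carry_out(
  motion=[
    [0,0,0,0,5,0,-1],
    [0,0,0,0,10.5,0,-1],
    [0,0,0,0,16,0,-1],
    [0,0,0,0,21.5,0,-1],
    [0,0,0,0,27,0,-1],
  ],
)

```text
clock: 12.38
position: [512.8, -61.2, 177.3]
ee_rot: [0.997, -0.072, -0.0, -0.0]
contact_force: [-0.2, -0.0, -2.6]
gripper_width: 11.1
grasp_force: 58.4
```

>>> carry_out(
  motion=[
    [0,0,0,0,5.5,0,-1],
    [0,0,0,0,11,0,-1],
    [0,0,0,0,16.5,0,-1],
    [0,0,0,0,22,0,-1],
    [0,0,0,0,27.5,0,-1],
  ],
)

```text
clock: 13.0
position: [508.9, -88.3, 177.3]
ee_rot: [0.997, -0.072, -0.0, 0.0]
contact_force: [-0.4, 0.2, -2.4]
gripper_width: 10.5
grasp_force: 58.4
```

>>> carry_out(
  motion=[
    [0,0,0,0,5.5,0,-1],
    [0,0,0,0,11,0,-1],
    [0,0,0,0,16.5,0,-1],
    [0,0,0,0,22,0,-1],
    [0,0,0,0,27.5,0,-1],
  ],
)

```text
clock: 13.62
position: [504.9, -115.6, 177.3]
ee_rot: [0.997, -0.072, 0.0, 0.0]
contact_force: [0.3, 0.0, -3.4]
gripper_width: 10.9
grasp_force: 58.4
```

>>> carry_out(
  motion=[
    [0,0,0,0,5.5,0,-1],
    [0,0,0,0,11,0,-1],
    [0,0,0,0,16.5,0,-1],
    [0,0,0,0,22,0,-1],
    [0,0,0,0,27.5,0,-1],
  ],
)

```text
clock: 14.25
position: [500.9, -142.7, 177.3]
ee_rot: [0.997, -0.072, 0.0, -0.0]
contact_force: [-0.3, 0.6, -3.2]
gripper_width: 10.9
grasp_force: 58.4
```

>>> carry_out(
  motion=[
    [0,0,0,0,5.5,0,-1],
    [0,0,0,0,11,0,-1],
    [0,0,0,0,16.5,0,-1],
    [0,0,0,0,22,0,-1],
    [0,0,0,0,27.5,0,-1],
  ],
)

```text
clock: 14.88
position: [497.0, -169.9, 177.3]
ee_rot: [0.997, -0.072, -0.0, -0.0]
contact_force: [0.4, -0.3, -2.3]
gripper_width: 10.9
grasp_force: 58.4
```

>>> carry_out(
  motion=[
    [0,0,0,0,5.5,0,-1],
    [0,0,0,0,11,0,-1],
    [0,0,0,0,16.5,0,-1],
    [0,0,0,0,22,0,-1],
    [0,0,0,0,27,0,-1],
  ],
)

```text
clock: 15.5
position: [493.1, -196.7, 177.3]
ee_rot: [0.997, -0.072, -0.0, -0.0]
contact_force: [-0.2, 0.4, -3.0]
gripper_width: 10.9
grasp_force: 58.4
```

>>> carry_out(
  motion=[
    [0,0,0,0,4.5,0,-1],
    [0,0,0,0,8,0,-1],
    [0,0,0,0,10.5,0,-1],
    [0,0,0,0,11.7,0,-1],
    [0,0,0,0,12,0,-1],
  ],
)

```text
clock: 16.12
position: [491.4, -208.2, 177.3]
ee_rot: [0.997, -0.072, 0.0, -0.0]
contact_force: [-0.3, -0.4, -3.4]
gripper_width: 11.0
grasp_force: 58.4
```

>>> carry_out(
  motion=[
    [0,0,0,0,0,0,-1],
    [0,0,0,0,0,0,-1],
    [0,0,0,0,0,0,-1],
  ],
)

```text
clock: 16.5
position: [491.4, -208.1, 177.3]
ee_rot: [0.997, -0.072, -0.0, -0.0]
contact_force: [0.5, 0.4, -2.6]
gripper_width: 10.9
grasp_force: 58.4
```

```bash
python3 - <<'E'
from m import *
np.set_printoptions(precision=3,suppress=True)
s=read_state(); print(s["clock"],np.array(s["position"]),np.array(s["joints"]))
Rm=R.from_quat(s["ee_rot"]).as_matrix(); p=np.array(s["position"]); tip=p+100*Rm[:,1]+[0,0,88-177.3]; print("tip",tip)
W=get_image("wrist"); T=get_image("top")
w=W["color"].copy();t=T["color"].copy()
for im,a in((W,w),(T,t)):
  for X,c in((tip,(0,0,255)),((477,-307,48),(255,0,0))):
    u=proj(im,X); print(u); cv2.circle(a,tuple(int(round(k)) for k in u),2,c,-1)
cv2.imwrite("pics/f1.png",np.hstack([cv2.resize(w,(480,300)),cv2.resize(t[170:265,360:460],(316,300))]))
E
```

```text
16.5 [ 491.391 -208.125  177.314] [-0.097  0.292 -0.315 -0.    -0.964  1.523]
tip [ 476.975 -307.08    88.013]
[467.902 205.685]
[446.006 190.182]
[409.986 222.874]
[407.3   224.124]
```

View pics/f1.png

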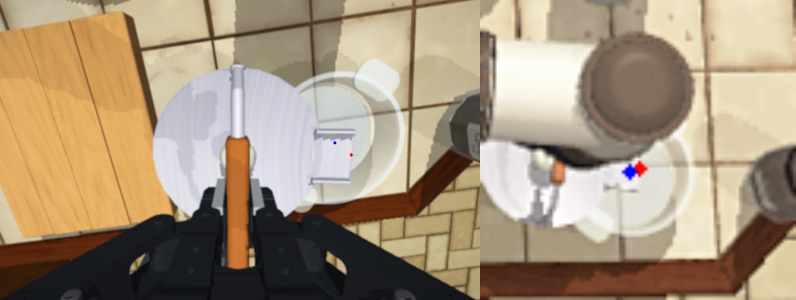

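The lip tip, seen at about (354,156) in the left panel, matches the computed tip over the middle of the glass dish and 40 mm above its rim. The ball is still central near (238,157). Handing in.

```bash
python3 -c "
from bench import *
print(job_done())"
```

```text
the job is handed in; nothing more can be done
None
```

I've handed the job in at about 16.5 s, under the 48 s limit: the arm still holds the dish level, its lip tip over the middle of the eared glass dish about 40 mm above the rim, with the ball resting in its middle.

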